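# Close the bend tester's guard and start the test

## Robot

A 7-joint arm with a two-finger parallel gripper is mounted at the origin on the work surface. World frame = base frame: x ahead of the robot, y to its left, z up, the work surface at z = 0. Lengths are in mm, angles in rad, forces in N, time in s.
With the tool pointing down it reaches from about 400 to 875 mm from the base axis. Payload 6.5 kg.
Tool frame: the origin (TCP) lies midway between the tips of the shut fingers; the grasp point (between the pads) lies 19 mm behind it; z points along the fingers, y is the line along which they close (so a half turn about z gives the same grasp; the last joint's range is limited). The gripper opens to 88 mm and grips with 3 to 60 N. Pads are 18 mm wide; open, the fingers measure 123 mm over their backs; the gripper's body (75 mm by 187 mm) begins 45 mm behind the grasp point.
Start: joints at [-1.376, 0.536, -0.004, 1.538, 0.003, 1.067, -0.071], TCP at [167.6, 628.013, 238.716] pointing down, gripper open.
Joint ranges: [-2.7, 2.7], [-0.37, 2.16], [-1.27, 1.26], [0.24, 2.4], [-1.31, 4.45], [0.19, 1.91], [-2.76, 2.76]. Speed limits (rad/s): [2.39, 2.39, 3.14, 3.14, 3.14, 3.14, 3.14].

## Interface

Orientations are given as a 3x3 rotation matrix whose columns are the frame's x, y, z axes.
In Python, from plant import * gives the robot as it stands.
- The arm moves only by the tool play_rows, never from a script. Its argument "deltas" is a list of rows, each an object with "hand": the opening, from 0 (shut) to 1 (fully open); "linear": the shift along the tool's x, y, z in m, a list of three; "turn": the turn, a rotation vector about the tool's x, y, z in rad, a list of three. A call has 1 to 10 rows; each row is the pose to reach, as a shift and turn from the pose commanded when the call began, along the tool's axes at that moment; what a row does not reach only later rows make up. A row lasts 1/10 s, in which the tool goes at most 50 mm and 8.59 degrees, less where a joint would pass 70% of its speed; a pose out of reach is approached as far as the arm can. A call with a gripper value outside its range is refused whole. The fingers move at their own pace and stop on an object; "grip_force" is the grip in N (left out, the last holds). Time passes only in rows, so rows that repeat a pose let the fingers close. It gives the time, the measured TCP pose, the force, the opening and the grip force at its end, in the units of the state.
- sense(): the state, without advancing time (a new reading comes with each control period).
- read_camera(name): name is "scene" or "side" or "wrist"; returns the picture (420x560x3 uint8, blue, green, red); there is no depth.
- get_calibration(name): a dict with "fx", "fy", "cx", "cy" (pixels), "D" ([k1, k2, p1, p2, k3] as OpenCV has them; the pictures are not rectified), "cam_to_world" (4x4, takes a point from camera to world coordinates); the wrist camera has in their place "tool_from_camera" (4x4, takes a point from camera to tool coordinates, whose origin is the TCP and whose axes are the flange's). Camera axes: x right, y down, z forward; pixel columns grow to the right and rows downward; lengths in mm; the calibration is good to about 2 mm. A picture is of the moment at which its call begins: read the wrist's pose just before it. get_calibration takes no time and is no camera call.
- hand_in(): hands the job in; it is judged then, once.
The state is a dict: "t": time; "qpos": joint angles; "joint_vel": joint speeds; "effort": joint torques, N m; "tcp_pos": TCP position; "eef_rot": TCP orientation; "wrist_force": force on the tool from outside, world axes, zero at the start; "moment": the same for the moment, N m; "grip_width": finger opening in mm; "gripper_force": force on a finger pad.
Only numpy, scipy, OpenCV 4.12 (cv2) and the standard library are available. Lean on these libraries where they do the work, as an engineer would, in place of code of your own. Each camera call takes 0.05 s, during which the arm holds its last target. There are 200 camera calls.

## Task

A wooden specimen is waiting in the bend tester. With the fingertips, push the clear guard by its orange end plate fully home over the specimen, and only then press the green start button all the way down and let it go. Grip and lift nothing, do not press the red stop button, and leave the specimen, both button boxes and everything else on the bench where they are.

Things in the scene. Friction and masses are not known exactly. Their poses are not given: they have to be found in the camera images.
- tester: Low grey bend tester, fixed to the bench; bed 200 mm (its x) by 370 mm (its y), 40 mm high. Origin: centre of the footprint at bench height; z up; turned up to 0.3 rad. On the bed's +x half: a black drive block (110 mm high) at y -160 to -10 mm and a dark steel box (70 mm high) at y 55 to 145 mm; the -x half is the guard's track.
- guard (a joint): How far the clear guard stands open, m: 0 = fully home over the specimen (hard stop), 0.15 = fully open. It slides along the tester's y axis and opens towards its +y, so it is shut by pushing towards the tester's -y. About 3 N moves it; it stays where it is left.
- guard_roof (a point): Centre of the guard's roof, top side; moves with the guard. The guard is a clear hood with bright metal edging, 104 mm (tester's x) by 130 mm (y) by 76 mm high, underside 44 mm and roof 120 mm above the bench; open below, on the drive side and at its leading (-y) end, closed at its trailing (+y) end by an opaque orange plate.
- push_face (a point): Centre of the outer (+y) face of the guard's orange end plate; moves with the guard. The upright flat face is 104 mm wide along the tester's x and 76 mm high, 82 mm above the bench at this point; push it towards the tester's -y. At least 45 mm of bare bed or open bench lies behind it, and nothing stands above.
- specimen: Loose pale wooden bar 10 x 85 x 10 mm, long axis along the tester's y, lying on the tester's stage 46 mm above the bench, beside two steel pins, where the guard closes over it. Origin: centre of its underside. To be left alone.
- start_box: Loose grey control box on rubber feet, 75 x 75 x 42 mm, 0.6 kg, with the green button on top. Origin: centre of its underside. The two boxes swap places.
- start_button_top (a point): Centre of the top face of the green start button, 32 mm across; pressed straight down.
- start_button (a joint): Travel of the green button, m: 0 released, 0.006 fully down; spring, 5 N when fully down, returns when let go.
- stop_box: Loose grey control box like the other, with the red button on top. Origin: centre of its underside.
- stop_button_top (a point): Centre of the top face of the red stop button, 32 mm across. Not to be pressed.
- stop_button (a joint): Travel of the red button, m: 0 released, 0.006 fully down.
- tray: Loose blue plastic tray 110 x 150 x 30 mm with two spare wooden bars in it, at the far right; bystander. Origin: centre of its underside.
- spare0: Spare wooden bar 85 x 10 x 10 mm lying in the tray; bystander. Origin: centre of its underside.
- spare1: Second spare wooden bar 85 x 10 x 10 mm in the tray; bystander. Origin: centre of its underside.
- calliper: Digital calliper about 160 x 50 x 13 mm lying on the near left of the bench; bystander. Origin: underside, middle of its beam.
- bottle: White plastic bottle with a red cap, 60 mm across and 120 mm high, at the left, behind the tester's end; bystander. Origin: centre of its underside.
- driver: Screwdriver 170 mm long lying behind the tester; bystander. Origin: underside, near its middle.
Not all that is in view belongs to the job. What is shaped like the stop_box but blue or pink is not meant.

How it is judged (in metres and radians):
On the way, in this order (a step that is already met when the one before it is completed fails the run):
1. the guard is fully home (within 4 mm), with the start button not pressed (value of joint guard below 0.004 m and value of joint start_button below 0.002 m), for 0.2 s.
2. with the guard home the green button is pressed down (at least 4.5 of 6 mm) (value of joint guard below 0.004 m and value of joint start_button above 0.0045 m), for 0.05 s.
At the end, for the whole second after the job is handed in: The guard is within 4 mm of fully home, both buttons are released, the specimen lies within 8 mm of where it was, both button boxes stand upright within 20 mm of where they were, at rest (all of step 1 and value of joint stop_button below 0.002 m and distance of specimen from where it was at the start of the episode below 0.008 m and linear speed of each of specimen, start_box below 0.02 m/s and distance of each of start_box, stop_box from where it was at the start of the episode below 0.02 m and angle between each of start_box, stop_box's own z axis and vertical below 0.1 rad); the robot touches nothing.
It fails at once if the green button is pressed (over 3 mm) while the guard is more than 4 mm open (value of joint start_button above 0.003 m and value of joint guard above 0.004 m).
It fails at once if the red stop button is pressed (over 3 mm) (value of joint stop_button above 0.003 m).
It fails at once if the specimen is moved more than 8 mm (distance of specimen from where it was at the start of the episode above 0.008 m).
It fails at once if a button box is lifted (over 8 mm) or shoved more than 20 mm (height (world z) of any of start_box, stop_box above 0.008 m or distance of any of start_box, stop_box from where it was at the start of the episode above 0.02 m).
It fails at once if a bystander is moved more than 20 mm (distance of any of tray, spare0, spare1, calliper, bottle, driver from where it was at the start of the episode above 0.02 m).
It also fails if it takes over 45 s, if anything falls off the work surface, if the arm or the gripper's body presses on something with over 40 N, if the wrist force passes 120 N, or if a joint passes its speed limit or range.

## Working session

There is one attempt and no reset: what is moved stays moved. The work goes in short steps, Python scripts to look and compute and a tool call to move; the robot and the scene stay as the last step left them, time stands still between calls to the robot, and variables do not carry over. Pictures are saved under pics/ and viewed, at most 10 in all, crops included, and the job is handed in when it is done.

Besides the shell and the picture viewer there is one more tool, called by a JSON object that holds its "name" and its "arguments", one argument or row to a line. play_rows: Moves the arm, as the interface text tells. Its arguments: {"type":"object","properties":{"deltas":{"type":"array","items":{"type":"object","properties":{"hand":{"type":"number"},"linear":{"type":"array","items":{"type":"number"}},"turn":{"type":"array","items":{"type":"number"}}}}},"grip_force":{"type":"number"}},"required":["deltas"]}

```bash
mkdir -p pics
cat > h.py <<'E'
from plant import *
import numpy as np, cv2
def K(c): return np.array([[c['fx'],0,c['cx']],[0,c['fy'],c['cy']],[0,0,1.]])
def pose(name,s=None):
    c=get_calibration(name)
    if name!='wrist': return c,np.array(c['cam_to_world'])
    s=s or sense(); T=np.eye(4); T[:3,:3]=s['eef_rot']; T[:3,3]=s['tcp_pos']
    return c,T@np.array(c['tool_from_camera'])
def ray(name,uv,s=None):
    c,T=pose(name,s)
    p=cv2.undistortPoints(np.array([[uv]],float),K(c),np.array(c['D'],float))[0,0]
    return T[:3,3],T[:3,:3]@np.array([p[0],p[1],1])
def onz(name,uv,z,s=None):
    o,d=ray(name,uv,s); return o+d*(z-o[2])/d[2]
def proj(name,P,s=None):
    c,T=pose(name,s); M=np.linalg.inv(T)
    r=cv2.projectPoints(np.array(P,float).reshape(-1,3),cv2.Rodrigues(M[:3,:3])[0],M[:3,3],K(c),np.array(c['D'],float))[0]
    return r[:,0]
E
python3 - <<'E'
from h import *
for n in ['scene','side']: cv2.imwrite(f'pics/{n}.png',read_camera(n)); print(n,get_calibration(n))
s=sense(); print(s['tcp_pos'],s['eef_rot'],s['t'],s['grip_width'])
E
```

```text
scene {'fx': 394.9700528628571, 'fy': 394.9700528628571, 'cx': 271.7711059032541, 'cy': 202.5488486604636, 'D': array([-0.07689115,  0.        ,  0.        ,  0.        ,  0.        ]), 'cam_to_world': array([[-7.81492283e-01,  4.18156917e-01, -4.63049247e-01,
         1.14241509e+03],
       [ 6.23914059e-01,  5.24991346e-01, -5.78891470e-01,
         7.15358811e+02],
       [ 1.02937521e-03, -7.41302152e-01, -6.71170664e-01,
         9.92345624e+02],
       [ 0.00000000e+00,  0.00000000e+00,  0.00000000e+00,
         1.00000000e+00]])}
side {'fx': 411.02528004762473, 'fy': 411.02528004762473, 'cx': 275.7848440178512, 'cy': 209.9336674961721, 'D': array([-0.08437778,  0.        ,  0.        ,  0.        ,  0.        ]), 'cam_to_world': array([[ 9.13253698e-01, -2.89314138e-01,  2.86818778e-01,
         2.20151702e+02],
       [-4.07337580e-01, -6.37038815e-01,  6.54413970e-01,
        -8.13360292e+02],
       [-6.61651917e-03, -7.14478045e-01, -6.99626575e-01,
         9.09132795e+02],
       [ 0.00000000e+00,  0.00000000e+00,  0.00000000e+00,
         1.00000000e+00]])}
[167.48914485 627.50753833 237.94306033] [[-9.66208568e-01  2.57761392e-01 -2.61576789e-04]
 [ 2.57761494e-01  9.66207461e-01 -1.46764797e-03]
 [-1.25565538e-04 -1.48547846e-03 -9.99998889e-01]] 0.1 87.93844812207959
```

View pics/scene.png

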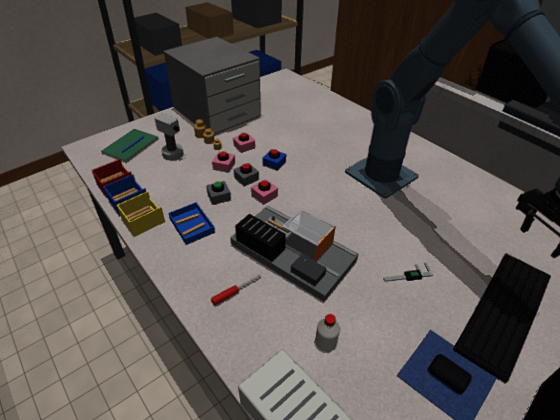

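View pics/side.png

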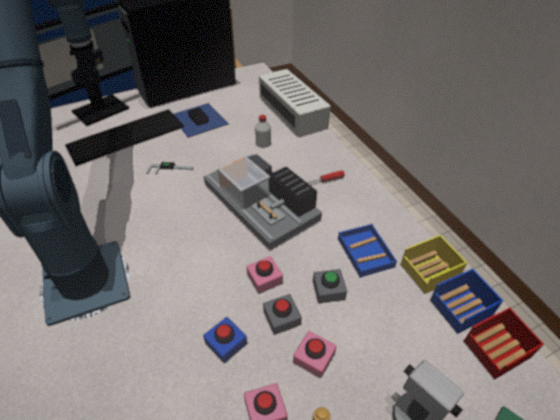

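Scene view: the only green button is on a grey box at (218,186), or (331,277) in the side view. The possible mix-ups are:
- **Grey box, red button:** (246,173), the stop box.
- **Pink boxes:** (224,160), (244,142) and (264,190).
- **Blue box:** (274,158).

The guard's orange plate is at (320,243). Next comes a close crop plus triangulation.

Run:
```python
from h import *
im=cv2.imread('pics/scene.png'); 
cv2.imwrite('pics/crop1.png',cv2.resize(im[165:300,200:370],None,fx=4.4,fy=4.4,interpolation=cv2.INTER_CUBIC))
def tri(a,b):
    A=[];B=[]
    for n,uv in(('scene',a),('side',b)):
        o,d=ray(n,uv); d/=np.linalg.norm(d); P=np.eye(3)-np.outer(d,d); A.append(P);B.append(P@o)
    x=np.linalg.lstsq(np.vstack(A),np.hstack(B),rcond=None)[0]
    return x.round(1)
def blob(n,lo,hi,near):
    i=cv2.cvtColor(cv2.imread(f'pics/{n}.png'),cv2.COLOR_BGR2HSV)
    m=cv2.inRange(i,lo,hi); k,l,st,c=cv2.connectedComponentsWithStats(m)
    j=min((j for j in range(1,k) if st[j,4]>8),key=lambda j:np.hypot(*(c[j]-near))); print(n,c[j].round(1),st[j]); return c[j]
g=[blob('scene',(50,120,60),(80,255,255),(218,186)),blob('side',(50,120,60),(80,255,255),(331,277))]
print('green',tri(*g),onz('scene',g[0],50),onz('side',g[1],50))
r=[blob('scene',(0,150,80),(6,255,255),(246,173)),blob('side',(0,150,80),(6,255,255),(283,307))]
print('red',tri(*r))
o=blob('scene',(7,140,60),(20,255,255),(320,243)); print('plate@82',onz('scene',o,82))
```

```text
scene [217.2 184. ] [213 182   9   5  32]
side [330.6 276.4] [326 273  11   9  70]
green [ 595.1 -296.2   59.9] [ 587.76767472 -305.91269174   50.        ] [ 601.03093879 -290.97282037   50.        ]
scene [245.6 165.6] [242 164   8   5  28]
side [281.6 304.9] [276 300  13  11 103]
red [ 446.9 -321.5   60.7]
scene [323.2 245.5] [315 233  19  28 196]
plate@82 [513.563761   182.25639715  82.        ]
```

View pics/crop1.png

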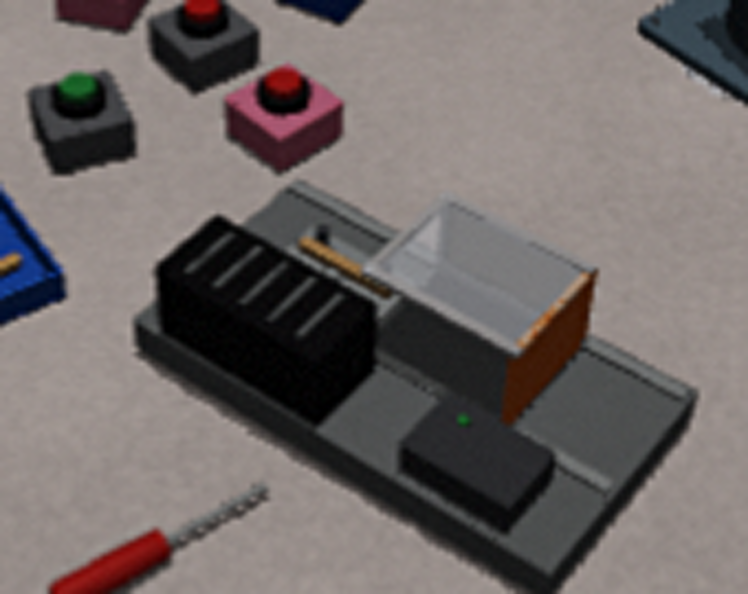

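The crop confirms the choice: the green button is on a grey box at crop (78,88), clear of the red one on grey at (203,12). The orange plate runs from its top edge (518,352)-(597,272) down to (505,420). The bed corners are at (694,395), (295,183), (137,322) and (550,575).

Run:
```python
from h import *
f=lambda p,z:onz('scene',(200+(p[0]+.5)/4.4-.5,165+(p[1]+.5)/4.4-.5),z)
for n,p,z in [('bed -x+y',(694,395),40),('bed -x-y',(295,183),40),('bed +x-y',(137,322),40),('bed +x+y',(550,575),40),
 ('roof lead -x',(450,203),120),('roof trail -x',(597,272),120),('roof trail +x',(518,352),120),('roof lead +x',(368,272),120)]:
    print(n,f(p,z).round(1))
```

```text
bed -x+y [426.3 252.3  40. ]
bed -x-y [ 511.7 -102.2   40. ]
bed +x-y [697.7 -55.4  40. ]
bed +x+y [614.  297.8  40. ]
roof lead -x [489.3  54.1 120. ]
roof trail -x [455.6 171.3 120. ]
roof trail +x [550.8 191.2 120. ]
roof lead +x [581.4  70.8 120. ]
```

{"name": "play_rows", "arguments": {
  "deltas": [
    {"hand": 0, "linear": [-0.015, -0.011, 0], "turn": [0, 0, 0.04]},
    {"hand": 0, "linear": [-0.045, -0.034, 0], "turn": [0, 0, 0.12]},
    {"hand": 0, "linear": [-0.08, -0.06, 0], "turn": [0, 0, 0.21]},
    {"hand": 0, "linear": [-0.115, -0.086, 0], "turn": [0, 0, 0.3]},
    {"hand": 0, "linear": [-0.15, -0.112, 0], "turn": [0, 0, 0.39]},
    {"hand": 0, "linear": [-0.185, -0.138, 0], "turn": [0, 0, 0.48]},
    {"hand": 0, "linear": [-0.22, -0.165, 0], "turn": [0, 0, 0.57]},
    {"hand": 0, "linear": [-0.25, -0.187, 0], "turn": [0, 0, 0.65]},
    {"hand": 0, "linear": [-0.275, -0.206, 0], "turn": [0, 0, 0.72]},
    {"hand": 0, "linear": [-0.285, -0.214, 0], "turn": [0, 0, 0.75]}
  ],
  "grip_force": 20
}}

```text
t: 1.1
tcp_pos: [389.7, 344.7, 238.6]
eef_rot: [[-0.526, 0.851, 0.0], [0.851, 0.526, -0.001], [-0.001, -0.0, -1.0]]
wrist_force: [-0.2, 0.1, 0.2]
grip_width: 10.4
gripper_force: 0.0
```

```bash
cat >> h.py <<'E'
def go(target,yaw=None,s=None):
    s=s or sense(); R=np.array(s['eef_rot']); d=R.T@(np.array(target)-s['tcp_pos'])
    print('t',round(s['t'],2),'tcp',np.round(s['tcp_pos'],1),'F',np.round(s['wrist_force'],1),'grip',round(s['grip_width'],1),'shift mm',d.round(1))
    if yaw is not None:
        a=np.arctan2(R[1,1],R[0,1]); w=-(yaw-a); print('turn z',((w+np.pi/2)%np.pi-np.pi/2).round(3))
E
python3 - <<'E'
from h import *
go([496,210,190],0.238)
cv2.imwrite('pics/w1.png',read_camera('wrist'))
E
```

```text
t 1.1 tcp [389.7 344.7 238.6] F [-0.2  0.1  0.2] grip 10.4 shift mm [-170.4   19.6   48.9]
turn z 0.316
```

View pics/w1.png

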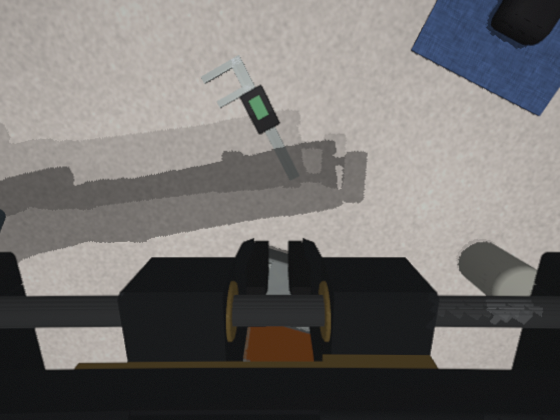

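The wrist camera looks backwards: calliper at (262,105), bottle at (500,265), and a sliver of the orange plate at (280,345) under the hand. The plate estimate is good enough for a 104 mm face, so I'll go on behind it.

{"name": "play_rows", "arguments": {
  "deltas": [
    {"hand": 0, "linear": [-0.015, 0.002, 0], "turn": [0, 0, 0.04]},
    {"hand": 0, "linear": [-0.045, 0.005, 0.005], "turn": [0, 0, 0.1]},
    {"hand": 0, "linear": [-0.08, 0.009, 0.012], "turn": [0, 0, 0.16]},
    {"hand": 0, "linear": [-0.115, 0.013, 0.02], "turn": [0, 0, 0.22]},
    {"hand": 0, "linear": [-0.145, 0.017, 0.03], "turn": [0, 0, 0.28]},
    {"hand": 0, "linear": [-0.163, 0.019, 0.037], "turn": [0, 0, 0.31]},
    {"hand": 0, "linear": [-0.17, 0.02, 0.039], "turn": [0, 0, 0.316]},
    {"hand": 0, "linear": [-0.17, 0.02, 0.039], "turn": [0, 0, 0.316]}
  ]
}}

```text
t: 1.95
tcp_pos: [494.8, 214.8, 199.4]
eef_rot: [[-0.243, 0.97, -0.001], [0.97, 0.243, -0.0], [0.0, -0.001, -1.0]]
wrist_force: [0.2, 0.7, -0.1]
grip_width: 0.2
gripper_force: 0.0
```

Run:
```python
from h import *
go([496,210,85],0.238)
a=read_camera('scene'); w=read_camera('wrist')
print(proj('scene',[sense()['tcp_pos']]))
cv2.imwrite('pics/s2.png',np.hstack([cv2.resize(a[140:320,220:400],(400,400),interpolation=cv2.INTER_CUBIC),cv2.resize(w,(400,400))]))
```

```text
t 1.95 tcp [494.8 214.8 199.4] F [ 0.2  0.7 -0.1] grip 0.2 shift mm [-5.000e+00  1.000e-01  1.144e+02]
turn z 0.007
[[340.03238424 221.66537893]]
```

View pics/s2.png

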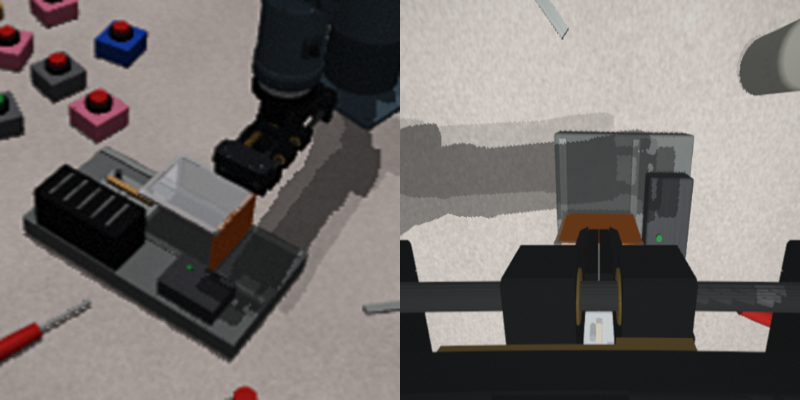

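The left half shows the hand behind and above the orange plate. In the right half (wrist view) the plate is at about (600,228), just by the fingertips. I'll check the plate's position from the orange mask before descending.

Run:
```python
from h import *
s=sense()
w=read_camera('wrist'); m=cv2.inRange(cv2.cvtColor(w,cv2.COLOR_BGR2HSV),(5,140,50),(20,255,255)); m[300:]=0
c=max(cv2.findContours(m,0,2)[0],key=cv2.contourArea)
ap=cv2.approxPolyDP(c,4,True)[:,0]; print(ap.tolist())
for p in ap: print(p,'z120',onz('wrist',p,120,s).round(0)[:2],'z44',onz('wrist',p,44,s).round(0)[:2])
print(proj('wrist',[s['tcp_pos'],[456,171,120],[551,191,120],[503,181,120],[456,171,44],[551,191,44]],s).round(0))
print(pose('wrist',s)[1].round(2))
```

```text
[[219, 251], [246, 253], [251, 242], [262, 237], [276, 240], [278, 252], [279, 240], [296, 238], [310, 254], [338, 253], [321, 225], [238, 224]]
[219 251] z120 [455. 169.] z44 [448. 130.]
[246 253] z120 [477. 173.] z44 [478. 135.]
[251 242] z120 [479. 183.] z44 [480. 149.]
[262 237] z120 [487. 190.] z44 [490. 158.]
[276 240] z120 [499. 190.] z44 [506. 158.]
[278 252] z120 [503. 180.] z44 [512. 145.]
[279 240] z120 [501. 191.] z44 [509. 159.]
[296 238] z120 [514. 196.] z44 [527. 166.]
[310 254] z120 [529. 185.] z44 [547. 151.]
[338 253] z120 [552. 191.] z44 [577. 160.]
[321 225] z120 [531. 212.] z44 [549. 187.]
[238 224] z120 [466. 196.] z44 [462. 166.]
[[279. 254.]
 [220. 249.]
 [337. 253.]
 [278. 251.]
 [234. 219.]
 [324. 222.]]
[[ 9.7000e-01  2.3000e-01  7.0000e-02  4.7669e+02]
 [ 2.4000e-01 -9.3000e-01 -2.7000e-01  2.8494e+02]
 [-0.0000e+00  2.8000e-01 -9.6000e-01  3.4632e+02]
 [ 0.0000e+00  0.0000e+00  0.0000e+00  1.0000e+00]]
```

The plate's top edge is at (503,180), as estimated, leaving about 27 mm of clearance. Descending.

{"name": "play_rows", "arguments": {
  "deltas": [
    {"hand": 0, "linear": [0, 0, 0.015], "turn": [0, 0, 0.007]},
    {"hand": 0, "linear": [0, 0, 0.045], "turn": [0, 0, 0.007]},
    {"hand": 0, "linear": [0, 0, 0.08], "turn": [0, 0, 0.007]},
    {"hand": 0, "linear": [0, 0, 0.105], "turn": [0, 0, 0.007]},
    {"hand": 0, "linear": [0, 0, 0.114], "turn": [0, 0, 0.007]},
    {"hand": 0, "linear": [-0.005, 0, 0.114], "turn": [0, 0, 0.007]},
    {"hand": 0, "linear": [-0.013, 0, 0.114], "turn": [0, 0, 0.007]},
    {"hand": 0, "linear": [-0.021, 0, 0.114], "turn": [0, 0, 0.007]},
    {"hand": 0, "linear": [-0.029, 0, 0.114], "turn": [0, 0, 0.007]},
    {"hand": 0, "linear": [-0.037, 0, 0.114], "turn": [0, 0, 0.007]}
  ]
}}

```text
t: 3.1
tcp_pos: [504.8, 178.7, 86.8]
eef_rot: [[-0.235, 0.972, 0.002], [0.972, 0.235, 0.002], [0.001, 0.002, -1.0]]
wrist_force: [-0.4, 3.1, 3.0]
grip_width: 0.5
gripper_force: 1.6
```

Contact at about 3 N. Pushing on.

{"name": "play_rows", "arguments": {
  "deltas": [
    {"hand": 0, "linear": [-0.007, 0, 0], "turn": [0, 0, 0]},
    {"hand": 0, "linear": [-0.014, 0, 0], "turn": [0, 0, 0]},
    {"hand": 0, "linear": [-0.021, 0, 0], "turn": [0, 0, 0]},
    {"hand": 0, "linear": [-0.028, 0, 0], "turn": [0, 0, 0]},
    {"hand": 0, "linear": [-0.035, 0, 0], "turn": [0, 0, 0]},
    {"hand": 0, "linear": [-0.042, 0, 0], "turn": [0, 0, 0]},
    {"hand": 0, "linear": [-0.049, 0, 0], "turn": [0, 0, 0]},
    {"hand": 0, "linear": [-0.056, 0, 0], "turn": [0, 0, 0]},
    {"hand": 0, "linear": [-0.063, 0, 0], "turn": [0, 0, 0]},
    {"hand": 0, "linear": [-0.07, 0, 0], "turn": [0, 0, 0]}
  ]
}}

```text
t: 4.1
tcp_pos: [520.6, 109.9, 85.7]
eef_rot: [[-0.235, 0.972, 0.0], [0.972, 0.235, 0.0], [-0.0, 0.0, -1.0]]
wrist_force: [2.1, 3.2, 1.0]
grip_width: 0.5
gripper_force: 1.5
```

{"name": "play_rows", "arguments": {
  "deltas": [
    {"hand": 0, "linear": [-0.004, 0, 0], "turn": [0, 0, 0]},
    {"hand": 0, "linear": [-0.008, 0, 0], "turn": [0, 0, 0]},
    {"hand": 0, "linear": [-0.012, 0, 0], "turn": [0, 0, 0]},
    {"hand": 0, "linear": [-0.016, 0, 0], "turn": [0, 0, 0]},
    {"hand": 0, "linear": [-0.02, 0, 0], "turn": [0, 0, 0]}
  ]
}}

```text
t: 4.6
tcp_pos: [525.0, 90.8, 85.7]
eef_rot: [[-0.235, 0.972, -0.0], [0.972, 0.235, -0.0], [0.0, -0.0, -1.0]]
wrist_force: [0.9, 3.4, 1.0]
grip_width: 0.4
gripper_force: 1.4
```

{"name": "play_rows", "arguments": {
  "deltas": [
    {"hand": 0, "linear": [-0.004, 0, 0], "turn": [0, 0, 0]},
    {"hand": 0, "linear": [-0.008, 0, 0], "turn": [0, 0, 0]},
    {"hand": 0, "linear": [-0.012, 0, 0], "turn": [0, 0, 0]},
    {"hand": 0, "linear": [-0.016, 0, 0], "turn": [0, 0, 0]}
  ]
}}

```text
t: 5.0
tcp_pos: [528.7, 75.0, 85.7]
eef_rot: [[-0.235, 0.972, -0.0], [0.972, 0.235, -0.0], [0.0, -0.0, -1.0]]
wrist_force: [-0.3, 2.6, 0.8]
grip_width: 0.6
gripper_force: 1.4
```

Run:
```python
from h import *
go([500,0,85])
a=read_camera('side')
b=read_camera('scene')
f=lambda i:cv2.resize(i,(400,400),interpolation=cv2.INTER_CUBIC)
cv2.imwrite('pics/s3.png',np.hstack([f(a[130:270,190:330]),f(b[180:320,220:360])]))
```

```text
t 5.0 tcp [528.7  75.   85.7] F [-0.3  2.6  0.8] grip 0.6 shift mm [-66.2 -45.6   0.7]
```

View pics/s3.png

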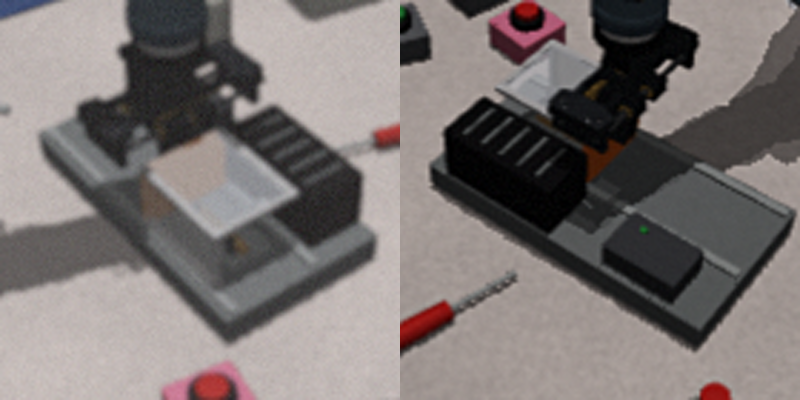

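Both views show the hood over most of the specimen with bed still ahead of it, and no stop yet. Carrying on gently.

{"name": "play_rows", "arguments": {
  "deltas": [
    {"hand": 0, "linear": [-0.003, 0, 0], "turn": [0, 0, 0]},
    {"hand": 0, "linear": [-0.006, 0, 0], "turn": [0, 0, 0]},
    {"hand": 0, "linear": [-0.009, 0, 0], "turn": [0, 0, 0]},
    {"hand": 0, "linear": [-0.012, 0, 0], "turn": [0, 0, 0]}
  ]
}}

```text
t: 5.5
tcp_pos: [528.6, 74.9, 85.7]
eef_rot: [[-0.242, 0.97, -0.006], [0.97, 0.242, 0.012], [0.013, -0.003, -1.0]]
wrist_force: [-10.5, 36.5, 11.7]
grip_width: 0.5
gripper_force: 18.6
```

The position hasn't changed while the force rose to 38 N along the track, so this is the hard stop. Back off and rise.

{"name": "play_rows", "arguments": {
  "deltas": [
    {"hand": 0, "linear": [0.006, 0, 0], "turn": [0, 0, 0]},
    {"hand": 0, "linear": [0.012, 0, 0], "turn": [0, 0, 0]},
    {"hand": 0, "linear": [0.022, 0, 0], "turn": [0, 0, 0]},
    {"hand": 0, "linear": [0.035, 0, 0], "turn": [0, 0, 0]},
    {"hand": 0, "linear": [0.04, 0, -0.015], "turn": [0, 0, 0]},
    {"hand": 0, "linear": [0.04, 0, -0.045], "turn": [0, 0, 0]},
    {"hand": 0, "linear": [0.04, 0, -0.08], "turn": [0, 0, 0]},
    {"hand": 0, "linear": [0.04, 0, -0.105], "turn": [0, 0, 0]},
    {"hand": 0, "linear": [0.04, 0, -0.12], "turn": [0, 0, 0]},
    {"hand": 0, "linear": [0.04, 0, -0.12], "turn": [0, 0, 0]}
  ]
}}

```text
t: 6.5
tcp_pos: [523.9, 102.8, 208.7]
eef_rot: [[-0.234, 0.972, 0.005], [0.972, 0.234, 0.001], [0.0, 0.005, -1.0]]
wrist_force: [0.5, 0.8, 0.2]
grip_width: 0.0
gripper_force: 0.0
```

Run:
```python
from h import *
go([590,-215,206],0.238)
a=read_camera('side')
b=read_camera('scene')
f=lambda i:cv2.resize(i,(400,400),interpolation=cv2.INTER_CUBIC)
cv2.imwrite('pics/s4.png',np.hstack([f(a[130:270,190:330]),f(b[180:320,220:360])]))
```

```text
t 6.5 tcp [523.9 102.8 208.7] F [0.5 0.8 0.2] grip 0.0 shift mm [-324.4  -10.2    2.6]
turn z -0.001
```

View pics/s4.png

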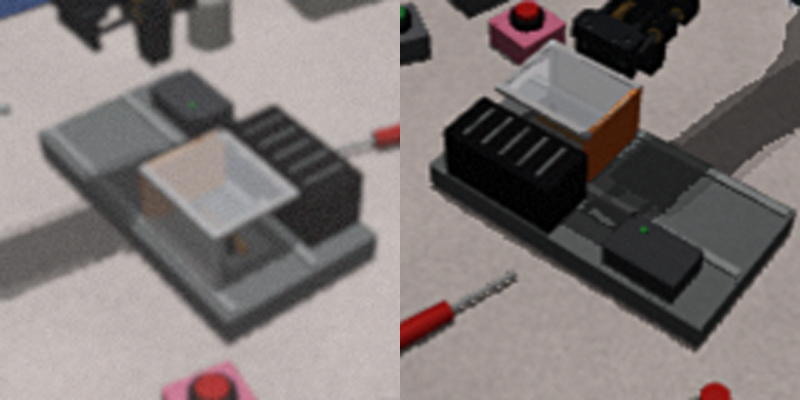

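The hood now stands over the specimen, unmoved by my retreat: the orange plate is at right (615,130) and the specimen end at left (240,240). The guard is home. Now to a viewing pose past the green button, since the camera looks from the tool's +x side.

{"name": "play_rows", "arguments": {
  "deltas": [
    {"hand": 0, "linear": [-0.015, 0, 0], "turn": [0, 0, 0]},
    {"hand": 0, "linear": [-0.045, -0.003, 0], "turn": [0, 0, 0]},
    {"hand": 0, "linear": [-0.085, -0.007, 0], "turn": [0, 0, 0]},
    {"hand": 0, "linear": [-0.13, -0.012, 0], "turn": [0, 0, 0]},
    {"hand": 0, "linear": [-0.175, -0.016, 0], "turn": [0, 0, 0]},
    {"hand": 0, "linear": [-0.22, -0.02, 0], "turn": [0, 0, 0]},
    {"hand": 0, "linear": [-0.265, -0.024, 0], "turn": [0, 0, 0]},
    {"hand": 0, "linear": [-0.31, -0.028, 0], "turn": [0, 0, 0]},
    {"hand": 0, "linear": [-0.35, -0.032, 0], "turn": [0, 0, 0]},
    {"hand": 0, "linear": [-0.385, -0.035, 0], "turn": [0, 0, 0]}
  ]
}}

```text
t: 7.6
tcp_pos: [577.6, -282.2, 204.2]
eef_rot: [[-0.233, 0.972, -0.003], [0.972, 0.233, 0.0], [0.001, -0.002, -1.0]]
wrist_force: [-0.3, -0.6, -0.9]
grip_width: 0.2
gripper_force: 0.0
```

{"name": "play_rows", "arguments": {
  "deltas": [
    {"hand": 0, "linear": [-0.03, -0.003, 0], "turn": [0, 0, 0]},
    {"hand": 0, "linear": [-0.055, -0.005, 0], "turn": [0, 0, 0]},
    {"hand": 0, "linear": [-0.07, -0.007, 0], "turn": [0, 0, 0]},
    {"hand": 0, "linear": [-0.07, -0.007, 0], "turn": [0, 0, 0]},
    {"hand": 0, "linear": [-0.07, -0.007, 0], "turn": [0, 0, 0]}
  ]
}}

```text
t: 8.1
tcp_pos: [588.2, -348.2, 204.9]
eef_rot: [[-0.235, 0.972, -0.001], [0.972, 0.235, 0.001], [0.002, -0.001, -1.0]]
wrist_force: [-0.3, -0.2, -0.2]
grip_width: 0.7
gripper_force: 0.0
```

Run:
```python
from h import *
s=sense(); w=read_camera('wrist'); cv2.imwrite('pics/w5.png',w)
m=cv2.inRange(cv2.cvtColor(w,cv2.COLOR_BGR2HSV),(50,100,50),(80,255,255)); 
for c in sorted(cv2.findContours(m,0,2)[0],key=cv2.contourArea)[-2:]:
    (u,v),r=cv2.minEnclosingCircle(c); x,y,ww,h=cv2.boundingRect(c)
    print(u,v,r,(x,y,ww,h),onz('wrist',(u,v),58,s).round(1), 'width mm', np.linalg.norm(onz('wrist',(x,v),58,s)-onz('wrist',(x+ww,v),58,s)).round(1))
    B=onz('wrist',(u,v),58,s); go([B[0],B[1],110],None,s)
print(proj('scene',[[*B[:2],58]]),proj('side',[[*B[:2],58]]))
```

```text
297.5566101074219 143.21697998046875 16.84506607055664 (281, 127, 34, 34) [ 595.3 -298.6   58. ] width mm 33.0
t 8.1 tcp [ 588.2 -348.2  204.9] F [-0.3 -0.2 -0.2] grip 0.7 shift mm [46.4 18.6 95. ]
[[216.41662163 184.14289138]] [[330.33247505 277.53630753]]
```

View pics/w5.png

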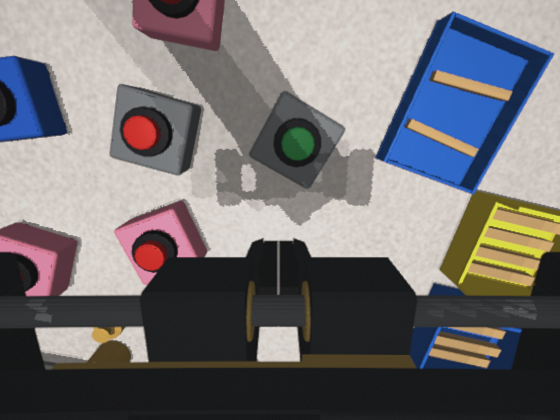

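The green button is at (297,143), giving world (595,-299), which agrees with both fixed views. The red stop button at (140,132) is well clear. Moving above the green one.

{"name": "play_rows", "arguments": {
  "deltas": [
    {"hand": 0, "linear": [0.015, 0.006, 0], "turn": [0, 0, 0]},
    {"hand": 0, "linear": [0.035, 0.014, 0.02], "turn": [0, 0, 0]},
    {"hand": 0, "linear": [0.0465, 0.0185, 0.05], "turn": [0, 0, 0]},
    {"hand": 0, "linear": [0.0465, 0.0185, 0.085], "turn": [0, 0, 0]},
    {"hand": 0, "linear": [0.0465, 0.0185, 0.11], "turn": [0, 0, 0]},
    {"hand": 0, "linear": [0.0465, 0.0185, 0.122], "turn": [0, 0, 0]},
    {"hand": 0, "linear": [0.0465, 0.0185, 0.127], "turn": [0, 0, 0]},
    {"hand": 0, "linear": [0.0465, 0.0185, 0.13], "turn": [0, 0, 0]},
    {"hand": 0, "linear": [0.0465, 0.0185, 0.13], "turn": [0, 0, 0]}
  ]
}}

```text
t: 9.05
tcp_pos: [596.1, -300.0, 76.7]
eef_rot: [[-0.235, 0.972, 0.001], [0.972, 0.235, -0.0], [-0.001, 0.001, -1.0]]
wrist_force: [-0.8, -0.1, 0.3]
grip_width: 0.6
gripper_force: 0.0
```

{"name": "play_rows", "arguments": {
  "deltas": [
    {"hand": 0, "linear": [0, 0, 0.004], "turn": [0, 0, 0]},
    {"hand": 0, "linear": [0, 0, 0.008], "turn": [0, 0, 0]},
    {"hand": 0, "linear": [0, 0, 0.012], "turn": [0, 0, 0]},
    {"hand": 0, "linear": [0, 0, 0.015], "turn": [0, 0, 0]},
    {"hand": 0, "linear": [0, 0, 0.018], "turn": [0, 0, 0]}
  ]
}}

```text
t: 9.55
tcp_pos: [595.7, -300.2, 58.1]
eef_rot: [[-0.235, 0.972, 0.001], [0.972, 0.235, -0.0], [-0.0, 0.001, -1.0]]
wrist_force: [-4.7, 2.7, 26.2]
grip_width: 0.4
gripper_force: 13.5
```

{"name": "play_rows", "arguments": {
  "deltas": [
    {"hand": 0, "linear": [0, 0, 0.002], "turn": [0, 0, 0]},
    {"hand": 0, "linear": [0, 0, 0.002], "turn": [0, 0, 0]}
  ]
}}

```text
t: 9.75
tcp_pos: [595.7, -300.2, 58.2]
eef_rot: [[-0.235, 0.972, 0.001], [0.972, 0.235, 0.001], [0.0, 0.001, -1.0]]
wrist_force: [-5.5, 4.2, 20.7]
grip_width: 0.9
gripper_force: 10.6
```

Run:
```python
from h import *
s=sense(); print(s['tcp_pos'],s['wrist_force'])
a=read_camera('side'); b=cv2.imread('pics/side.png')
f=lambda i:cv2.resize(i[255:310,303:358],(400,400),interpolation=cv2.INTER_CUBIC)
cv2.imwrite('pics/s6.png',np.hstack([f(b),f(a)]))
```

```text
[ 595.71193294 -300.18923218   58.20935424] [-5.45282672  4.24095571 20.73432196]
```

View pics/s6.png

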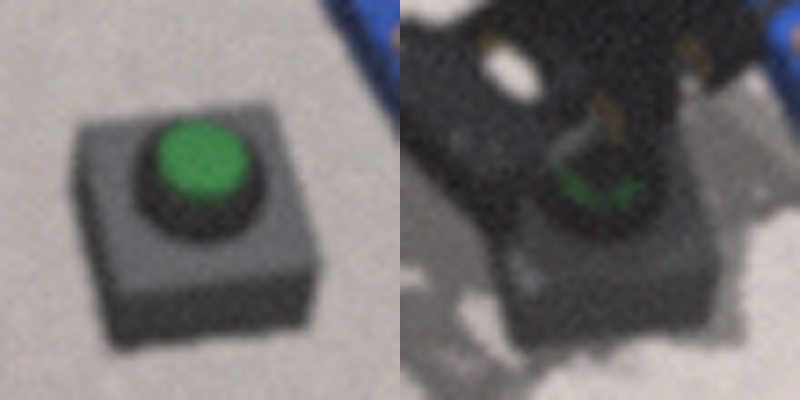

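The button is down: its rim dropped about 12 crop px (about 6 mm) and 21 N is on a hard bottom. The box is in place. Releasing straight up.

{"name": "play_rows", "arguments": {
  "deltas": [
    {"hand": 0, "linear": [0, 0, -0.006], "turn": [0, 0, 0]},
    {"hand": 0, "linear": [0, 0, -0.014], "turn": [0, 0, 0]},
    {"hand": 0, "linear": [0, 0, -0.03], "turn": [0, 0, 0]},
    {"hand": 0, "linear": [0, 0, -0.065], "turn": [0, 0, 0]},
    {"hand": 0, "linear": [0, 0, -0.1], "turn": [0, 0, 0]},
    {"hand": 0, "linear": [0.02, 0, -0.13], "turn": [0, 0, 0]},
    {"hand": 0, "linear": [0.04, 0, -0.14], "turn": [0, 0, 0]},
    {"hand": 0, "linear": [0.04, 0, -0.14], "turn": [0, 0, 0]},
    {"hand": 0, "linear": [0.04, 0, -0.14], "turn": [0, 0, 0]}
  ]
}}

```text
t: 10.7
tcp_pos: [586.0, -261.0, 196.0]
eef_rot: [[-0.235, 0.972, 0.0], [0.972, 0.235, -0.0], [-0.0, 0.0, -1.0]]
wrist_force: [0.6, 0.3, -0.3]
grip_width: 0.7
gripper_force: 0.0
```

Run:
```python
from h import *
s=sense(); print(s['t'],s['tcp_pos'],s['wrist_force'])
a=read_camera('side'); b=cv2.imread('pics/side.png'); f=lambda i:cv2.resize(i[140:340,200:380],(400,444),interpolation=cv2.INTER_CUBIC)
cv2.imwrite('pics/s7.png',np.hstack([f(b),f(a)]))
```

```text
10.7 [ 585.96699389 -261.04189564  195.99000835] [ 0.60683495  0.30059124 -0.28151055]
```

View pics/s7.png

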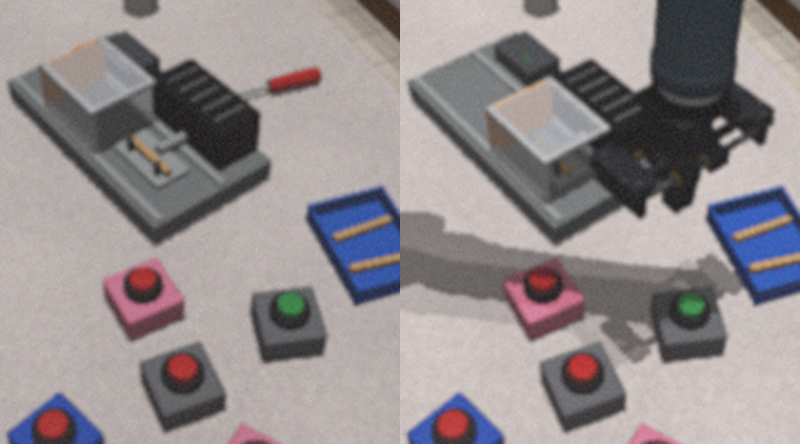

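Before/after views show the green button back up at (691,306), both boxes unmoved, the guard over the specimen and the arm touching nothing. Handing in.

```bash
python3 -c "
from plant import *
print(hand_in())"
```

```text
the job is handed in; nothing more can be done
None
```

The guard was pushed to its hard stop over the specimen, then the green start button was pressed to the bottom and released, and the job was handed in at about 11 s; no verdict was returned.

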